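Torque the lid nut of the wide filter pot

ROBOT

A 7-joint arm with a two-finger parallel gripper is mounted at the origin on the work surface. World frame = base frame: x ahead of the robot, y to its left, z up, the work surface at z = 0. Lengths are in mm, angles in rad, forces in N, time in s.
With the tool pointing down it reaches from about 375 to 925 mm from the base axis. Payload 3.1 kg.
Tool frame: the origin (TCP) lies between the finger pads; the fingertips stand 14 mm ahead of it and the grasp point (between the pads) lies 5 mm behind it (tcp_to_tips is the distance from the TCP to the fingertips, in mm); z points along the fingers, y is the direction in which the jaws open and shut (so a half turn about z gives the same grasp; the last joint's range is limited). The gripper opens to 85 mm and grips with 20 to 120 N. Pads are 22 mm wide; open, the fingers measure 114 mm over their backs; the gripper's body (76 mm by 85 mm) begins 54 mm behind the grasp point. The pads swing forward as they close: fully open they stand 13 mm farther back than shut.
Start: joints at [1.027, 0.383, 0.044, 1.598, -0.018, 1.161, -0.05], TCP at [280.286, -586.467, 245.269] pointing down, gripper open.
Joint ranges: [-2.61, 2.61], [-0.41, 2.15], [-1.48, 1.57], [0, 2.5], [-1.57, 4.71], [0.05, 1.97], [-2.85, 2.85]. Speed limits (rad/s): [2.79, 2.79, 3.14, 3.14, 3.14, 3.14, 3.14].

INTERFACE

Orientations are given as a 3x3 rotation matrix whose columns are the frame's x, y, z axes.
In Python, from cell import * gives the robot as it stands. The module is installed in compiled form; this text tells all that it offers.
- The arm moves only by the shell command python3 -m inch 'ROWS' [OPENING] [FORCE]. ROWS is JSON, a list that holds one entry, the list of rows, each a list of 6 numbers: the shift along the tool's x, y, z scaled (see below), then the turn, a rotation vector about the tool's x, y, z scaled (see below). A call has 1 to 5 rows; each row is the pose to reach, as a shift and turn from the pose commanded when the call began, along the tool's axes at that moment; what a row does not reach only later rows make up. The controller multiplies each number of a shift by 150 mm and each number of a turn by 60 degrees. A row lasts 1/10 s, in which the tool goes at most 50 mm and 8.59 degrees, less where a joint would pass 70% of its speed; a pose out of reach is approached as far as the arm can. A call with a number of a shift or a turn outside -1 to 1 is refused whole. A call with a gripper value outside its range is refused whole. OPENING is the opening, from 0 (shut) to 1 (fully open), set as the call begins (- or left out, the last holds). The fingers move at their own pace and stop on an object; FORCE is the grip in N (left out, the last holds). Time passes only in rows, so rows that repeat a pose let the fingers close. It gives the time, the measured TCP pose, the force and the opening at its end, in the units of the state.
- sense(): the state, without advancing time (a new reading comes with each control period).
- snapshot(name): name is "scene" or "top"; returns the picture (420x560x3 uint8, blue, green, red); there is no depth.
- calibration(name): a dict with "vfov" (degrees; the focal length in pixels is half the picture's height over the tangent of half this angle, whatever the lens; pixels are square), "cx", "cy" (the principal point, pixels), "rvec" (rotation vector, rad) and "tvec" (3), from world to camera coordinates, as OpenCV has them. Camera axes: x right, y down, z forward; pixel columns grow to the right and rows downward; lengths in mm; the calibration is good to about 2 mm. A picture is of the moment at which its call begins. calibration takes no time and is no camera call.
- hand_in(): hands the job in, once; it reports no verdict.
The state is a dict: "t": time; "joint_positions": joint angles; "qvel": joint speeds; "joint_torque": joint torques, N m; "ee_pos": TCP position; "orientation": TCP orientation; "ft_force": force on the tool from outside, world axes, zero at the start; "wrist_torque": the same for the moment, N m; "gripper_width": finger opening in mm.
Only numpy, scipy, OpenCV 4.12 (cv2) and the standard library are available. Lean on these libraries where they do the work, as an engineer would, in place of code of your own. Each camera call takes 0.05 s, during which the arm holds its last target. There are 200 camera calls.

TASK

Two steel filter pots stand on the bench, each with a torque wrench already seated on its lid nut. Tighten the lid of the wider pot: turn its wrench handle clockwise (seen from above) until the nut is home and the wrench's neck joint gives and stands clearly bent, then stop at once and let go; do not fold the neck on towards its end stop. Leave the wrench on the narrower pot where it is.

Things in the scene. Friction and masses are not known exactly. Their poses are not given: they have to be found in the camera images.
- wide_grip (a point): Centre of the black round grip (106 mm long, 26 mm thick, level, 120 mm above the bench, free below) of the wrench on the wide fixed steel pot (98 mm high, lid 152 mm across). x points along the wrench to its head, z up. With the neck straight the vertical nut axis (lid centre) is 160 mm along +x, the neck's pivot 115 mm along +x; the handle's free end is 60 mm along -x.
- wide_nut (a joint): Angle of the wide pot's lid nut, with the wrench on it, about the vertical nut axis, rad: grows clockwise seen from above, 0 = fully home against a firm stop; starts 0.3 to 0.65 below 0. Turning takes 0.35 N m (2 to 3 N at the grip); it stays where it is left.
- wide_neck (a joint): Bend of the breakaway neck of the wide pot's wrench, rad: 0 = straight (start), grows as the handle folds on clockwise. Gives at 1.5 N m (13 N at the grip), so only with the nut home, then folds on at that same force and stays where left. More than 0.10 (6 degrees) is a proper break, beyond 0.40 is forced; end stop at 0.60.
- narrow_grip (a point): Centre of the grip of the wrench on the narrow pot (98 mm high, lid 88 mm across); wrench, axes, offsets and height as on the wide pot. Not to be moved.

How it is judged (in metres and radians):
At the end, for the whole second after the job is handed in: The wide pot's nut is home (within 0.06 rad of its stop) and its wrench's neck is left bent by more than 0.10 rad (6 degrees) and less than 0.40 rad (23 degrees) (value of joint wide_nut above -0.06 rad and value of joint wide_neck between 0.1 and 0.4 rad); the robot touches nothing.
It fails at once if the neck is forced on past 0.40 rad (23 degrees) (value of joint wide_neck above 0.4 rad).
It fails at once if the grip of the narrow pot's wrench is moved by more than 20 mm (distance of narrow_grip from where it was at the start of the episode above 0.02 m).
It also fails if it takes over 35 s, if anything falls off the work surface, if the arm or the gripper's body presses on something with over 40 N, if the wrist force passes 120 N, or if a joint passes its speed limit or range.

## Working session

There is one attempt and no reset: what is moved stays moved. The work goes in short steps, Python scripts to look and compute and a shell command to move; the robot and the scene stay as the last step left them, time stands still between calls to the robot, and variables do not carry over. Pictures are saved under pics/ and viewed, about 8 in all and at most 12, crops included, and the job is handed in when it is done.

```bash
mkdir -p pics; python3 - <<'E'
from cell import *
import cv2
for n in("scene","top"):
    cv2.imwrite(f"pics/{n}0.png",snapshot(n)); print(n,calibration(n))
s=sense(); print(s)
E
```

```text
scene {'vfov': 53.49116619702425, 'cx': 277.72291036812857, 'cy': 210.29612147588966, 'rvec': array([ 1.08399894,  2.4437735 , -0.99648127]), 'tvec': array([ 362.1399019 , -233.69182456, 1206.39179653])}
top {'vfov': 53.92967841608732, 'cx': 278.3104717846659, 'cy': 201.53910074603354, 'rvec': array([ 2.19821414, -2.15123041,  0.11107913]), 'tvec': array([  38.20501383,  573.95640758, 1036.40427346])}
{'t': 0.1, 'joint_positions': array([ 1.0272057 ,  0.38375331,  0.04383138,  1.59942706, -0.01792666,
        1.16120049, -0.04993601]), 'qvel': array([ 0.00096721, -0.00221184,  0.00119706, -0.00413236, -0.00018646,
        0.00068799,  0.00052646]), 'joint_torque': array([ 2.42689690e-03, -4.34725893e+01,  1.02921009e+00, -2.50452501e+01,
        1.08948100e-02,  5.43295930e-03,  6.74457098e-06]), 'ee_pos': array([ 279.91523282, -585.72524272,  244.00791474]), 'orientation': array([[ 9.02253648e-01,  4.31204239e-01, -1.12178539e-03],
       [ 4.31205687e-01, -9.02251170e-01,  2.11715008e-03],
       [-9.92080920e-05, -2.39392662e-03, -9.99997130e-01]]), 'ft_force': array([-0.03054668, -0.89129509, -0.47114421]), 'wrist_torque': array([ 0.03032847,  0.00306708, -0.02921839]), 'gripper_width': 85.48810401850793}
```

View pics/top0.png

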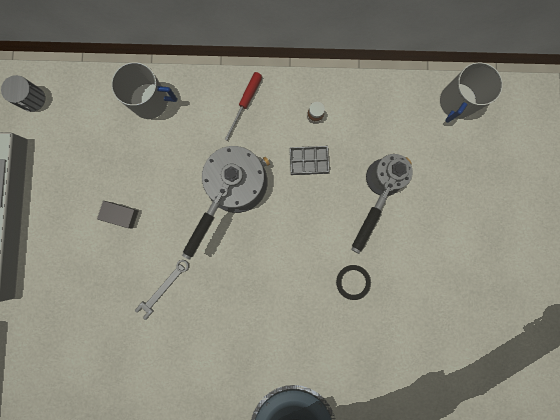

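View pics/scene0.png

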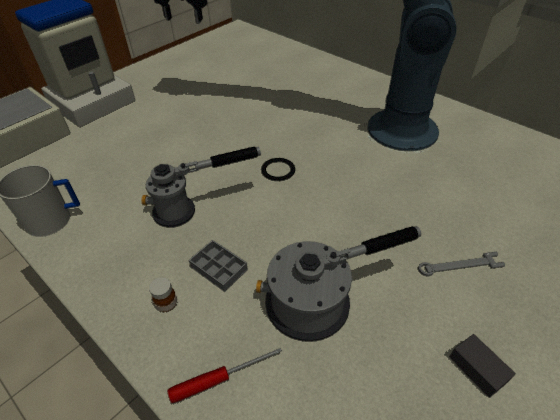

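The top view shows the wide pot at left: nut (231,173), grip from about (211,214) to (186,256). The narrow pot is at right: nut (399,169), grip from (377,209) to (355,250). In the scene view the wide grip's centre is near (391,240).

```bash
cat > h.py <<'E'
from cell import *
import cv2, numpy as np
def cam(n):
    c=calibration(n); f=210/np.tan(np.radians(c["vfov"]/2))
    K=np.array([[f,0,c["cx"]],[0,f,c["cy"]],[0,0,1]]); return K,cv2.Rodrigues(c["rvec"])[0],c["tvec"]
def onz(n,uv,z):
    K,R,t=cam(n); o=-R.T@t; d=R.T@np.linalg.inv(K)@[*uv,1]; return o+d*(z-o[2])/d[2]
def proj(n,p):
    K,R,t=cam(n); q=K@(R@np.array(p)+t); return q[:2]/q[2]
def tri(a,b):
    P=[K@np.c_[R,t] for K,R,t in map(cam,("top","scene"))]
    X=cv2.triangulatePoints(*P,np.float64(a),np.float64(b)).ravel(); return X[:3]/X[3]
def totool(p):  # rows for target xyz, from current pose
    s=sense(); return s["orientation"].T@(np.array(p)-s["ee_pos"])/150
E
python3 - <<'E'
from h import *
np.set_printoptions(precision=1,suppress=True)
im=cv2.imread("pics/top0.png").astype(int)
for box in((175,205,225,262),(345,200,390,256)):
    x0,y0,x1,y1=box; m=(im[y0:y1,x0:x1].max(2)<50).astype(np.uint8)
    n,l,st,ce=cv2.connectedComponentsWithStats(m); k=1+st[1:,4].argmax()
    ys,xs=np.where(l==k); r=cv2.minAreaRect(np.c_[xs+x0,ys+y0].astype(np.float32))
    bp=cv2.boxPoints(r); c=ce[k]+[x0,y0]; print(r,"centroid",c,onz("top",c,120))
    print([onz("top",b,120)[:2] for b in bp])
print("nut",onz("top",(231,173),120),onz("top",(399,169),120))
print("tri grip",tri((198,236),(391,240)),"nut",tri((231,173),(310,260)))
E
```

```text
((198.07235717773438, 234.41046142578125), (10.295352935791016, 45.53422164916992), 29.47588539123535) centroid [198.2 234.1] [483.7 236.1 120. ]
[array([442.2, 271.2]), array([535.5, 222.8]), array([524.1, 201.4]), array([431. , 249.9])]
((366.5800476074219, 228.2562255859375), (10.714343070983887, 44.713401794433594), 27.645973205566406) centroid [367.2 227.1] [ 508.5 -158.2  120. ]
[array([ 464.7, -121.6]), array([ 558.4, -170.1]), array([ 547.2, -192.5]), array([ 453.7, -143.8])]
nut [629.4 164.4 120. ] [ 648.  -233.9  120. ]
tri grip [479.9 235.6 118.9] nut [626.7 162.  138.1]
```

Points agree: grip centre is about (483,236,120), and the nut about (626,162). Both the 160 mm offset and the 120 mm height check out. I'll push with shut fingers from the -y side, and first carry the tool over at height.

```bash
R='[[[0.65,-0.82,0,0,0,0],[0.65,-0.82,0,0,0,0],[0.65,-0.82,0,0,0,0],[0.65,-0.82,0,0,0,0]]]'
python3 -m inch '[[[0.65,-0.82,0,0,0,0],[0.65,-0.82,0,0,0,0],[0.65,-0.82,0,0,0,0],[0.65,-0.82,0,0,0,0]]]' 0 40
python3 -m inch '[[[0.65,-0.82,0,0,0,0],[0.65,-0.82,0,0,0,0],[0.65,-0.82,0,0,0,0],[0.65,-0.82,0,0,0,0]]]'
python3 -c "
from h import *
s=sense();print(s['joint_positions'],s['orientation'],totool([455,185,245]))"
```

```text
t: 0.5
ee_pos: [317.7, -425.6, 243.8]
orientation: [[0.898, 0.44, -0.001], [0.44, -0.898, 0.006], [0.002, -0.006, -1.0]]
ft_force: [-0.2, 0.1, -0.3]
gripper_width: 28.3
t: 0.9
ee_pos: [351.7, -274.3, 244.8]
orientation: [[0.898, 0.44, -0.001], [0.44, -0.898, 0.003], [0.001, -0.003, -1.0]]
ft_force: [-0.3, 0.7, 0.3]
gripper_width: 0.2
[ 7.31673518e-01  1.35527721e-03 -1.60161780e-01  2.05736647e+00
 -1.83346668e-03  1.08480599e+00 -5.43214274e-01] [[ 8.98167829e-01  4.39652327e-01 -6.18578262e-04]
 [ 4.39652380e-01 -8.98164304e-01  2.58226415e-03]
 [ 5.79713530e-04 -2.59126599e-03 -9.99996475e-01]] [ 1.96480013 -2.44722857  0.0061271 ]
```

```bash
python3 -m inch '[[[0.65,-0.82,0,0,0,0],[0.65,-0.82,0,0,0,0],[0.65,-0.82,0,0,0,0],[0.65,-0.82,0,0,0,0]]]'
python3 -m inch '[[[0.65,-0.82,0,0,0,0],[0.65,-0.82,0,0,0,0],[0.65,-0.82,0,0,0,0],[0.65,-0.82,0,0,0,0]]]'
python3 -m inch '[[[0.65,-0.82,0,0,0,-0.25],[0.65,-0.82,0,0,0,-0.25],[0.65,-0.82,0,0,0,-0.25],[0.65,-0.82,0,0,0,-0.25],[0.65,-0.82,0,0,0,-0.25]]]'
python3 -c "
from h import *
s=sense();print(s['joint_positions'],totool([455,185,115]))"
```

```text
t: 1.3
ee_pos: [386.4, -122.2, 245.5]
orientation: [[0.898, 0.44, 0.001], [0.44, -0.898, 0.001], [0.001, -0.001, -1.0]]
ft_force: [0.1, -0.1, -0.2]
gripper_width: 0.1
t: 1.7
ee_pos: [421.5, 31.2, 246.0]
orientation: [[0.898, 0.439, 0.002], [0.439, -0.898, 0.003], [0.003, -0.001, -1.0]]
ft_force: [0.1, 0.9, 0.4]
gripper_width: -0.1
t: 2.2
ee_pos: [455.5, 179.3, 245.0]
orientation: [[0.758, 0.652, -0.001], [0.652, -0.758, 0.001], [-0.0, -0.001, -1.0]]
ft_force: [-0.7, -0.1, 0.0]
gripper_width: 0.1
[ 0.20977526  0.13262414 -0.70770647  1.94567064  0.0956977   1.09708697
 -1.39789929] [ 0.022601   -0.03022416  0.86697569]
```

Clear of the grip on its counter-clockwise side; descend and check.

```bash
python3 -m inch '[[[0,0,0.3,0,0,0],[0,0,0.6,0,0,0],[0,0,0.87,0,0,0],[0,0,0.87,0,0,0]]]'
python3 - <<'E'
from h import *
a=snapshot("scene");b=snapshot("top")
im=np.hstack([cv2.resize(a[180:340,220:450],None,fx=2,fy=2),cv2.resize(b[130:290,150:310],None,fx=2,fy=2)])
cv2.imwrite("pics/d1.png",im)
E
```

```text
t: 2.6
ee_pos: [450.2, 172.5, 109.0]
orientation: [[0.762, 0.647, -0.013], [0.647, -0.763, -0.006], [-0.014, -0.004, -1.0]]
ft_force: [-0.3, -0.6, 0.0]
gripper_width: 0.1
```

View pics/d1.png

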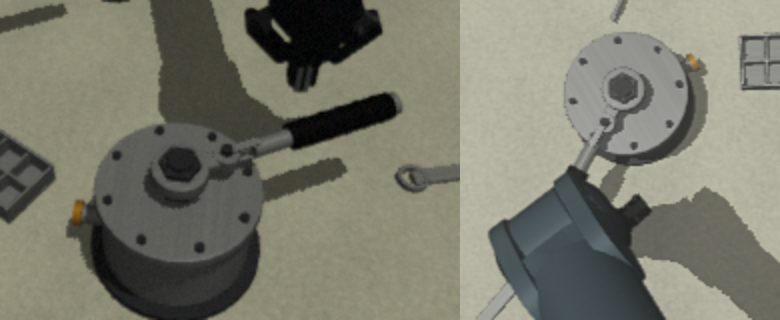

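The fingers are beside the grip, on the robot side and clear of it. Close the gap and feel for contact.

```bash
python3 -m inch '[[[0.09,-0.04,-0.03,0,0,0],[0.18,-0.08,-0.03,0,0,0],[0.22,-0.09,-0.03,0,0,0],[0.22,-0.09,-0.03,0,0,0]]]'
python3 -m inch '[[[0.02,-0.01,0,0,0,0],[0.04,-0.015,0,0,0,0],[0.06,-0.025,0,0,0,0],[0.06,-0.025,0,0,0,0]]]'
cat >> h.py <<'E'
def st():
    s=sense(); c=np.array([626,162]); d=s["ee_pos"][:2]-c; r=np.hypot(*d); th=np.arctan2(d[1],d[0])
    f=s["ft_force"]; tn=np.array([d[1],-d[0]])/r
    print("r %.1f th %.3f Ftan %.1f Frad %.1f Fz %.1f"%(r,th,f[:2]@tn,f[:2]@d/r,f[2]),"z",s["ee_pos"][2])
    for dp in(.05,.1,.15,.2,.3):
        q=c+min(r,165)*np.array([np.cos(th-dp),np.sin(th-dp)]); print(dp,totool([*q,115]).round(3))
E
python3 -c "from h import *;st()"
```

```text
t: 3.1
ee_pos: [472.8, 212.7, 120.9]
orientation: [[0.759, 0.652, 0.003], [0.652, -0.759, 0.002], [0.004, 0.0, -1.0]]
ft_force: [-0.0, 0.1, 1.0]
gripper_width: -0.0
t: 3.5
ee_pos: [475.3, 219.0, 119.1]
orientation: [[0.76, 0.65, -0.001], [0.65, -0.76, -0.0], [-0.001, -0.0, -1.0]]
ft_force: [-0.9, -0.8, -0.6]
gripper_width: -0.2
r 161.1 th 2.780 Ftan -1.1 Frad 0.6 Fz -0.6 z 119.05785147379152
0.05 [ 0.048 -0.025  0.027]
0.1 [ 0.097 -0.047  0.027]
0.15 [ 0.147 -0.067  0.027]
0.2 [ 0.197 -0.084  0.027]
0.3 [ 0.301 -0.11   0.027]
```

```bash
python3 -m inch '[[[0.048,-0.025,0.03,0,0,0],[0.097,-0.047,0.03,0,0,0],[0.147,-0.067,0.03,0,0,0],[0.147,-0.067,0.03,0,0,0]]]'
python3 -c "from h import *;st()"
```

```text
t: 3.9
ee_pos: [486.5, 243.0, 114.8]
orientation: [[0.759, 0.651, 0.001], [0.651, -0.759, 0.002], [0.002, -0.001, -1.0]]
ft_force: [0.5, -1.1, -0.6]
gripper_width: -0.0
r 161.3 th 2.616 Ftan -0.7 Frad -1.0 Fz -0.6 z 114.83309152474746
0.05 [ 0.051 -0.016 -0.001]
0.1 [ 0.103 -0.03  -0.001]
0.15 [ 0.156 -0.042 -0.001]
0.2 [ 0.209 -0.05  -0.001]
0.3 [ 0.316 -0.059 -0.   ]
```

```bash
python3 - <<'E'
from h import *
a=snapshot("scene")
cv2.imwrite("pics/d2.png",cv2.resize(a[170:340,220:450],None,fx=3,fy=3))
E
```

```text
(no output)
```

View pics/d2.png

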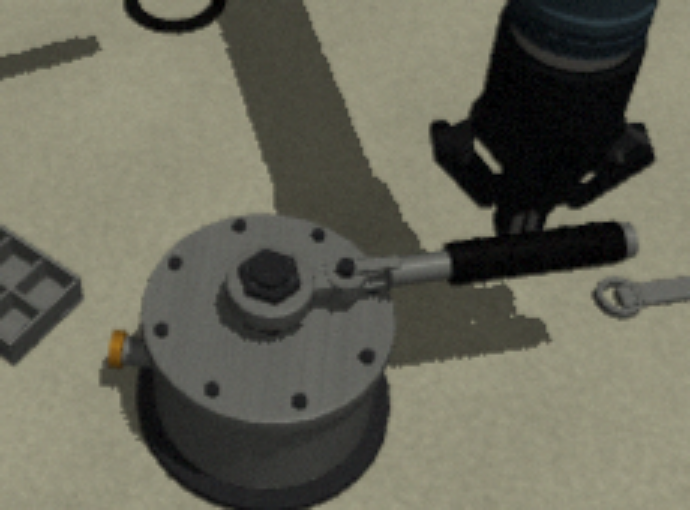

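The finger bears on the middle of the grip; the handle has turned about 0.2 rad and the neck is straight. Continue in small steps, watching the force.

```bash
python3 -m inch '[[[0.025,-0.008,0,0,0,0],[0.051,-0.016,0,0,0,0],[0.077,-0.023,0,0,0,0],[0.103,-0.03,0,0,0,0],[0.103,-0.03,0,0,0,0]]]'
python3 -c "from h import *;st()"
```

```text
t: 4.45
ee_pos: [495.3, 255.1, 114.9]
orientation: [[0.76, 0.65, 0.001], [0.65, -0.76, 0.001], [0.001, -0.0, -1.0]]
ft_force: [0.3, -1.5, 0.3]
gripper_width: 0.2
r 160.5 th 2.523 Ftan -1.0 Frad -1.2 Fz 0.3 z 114.93864642786683
0.05 [ 0.052 -0.012 -0.   ]
0.1 [ 0.105 -0.021 -0.   ]
0.15 [ 0.158 -0.027 -0.   ]
0.2 [ 0.211 -0.031 -0.   ]
0.3 [ 0.318 -0.03   0.   ]
```

```bash
python3 -m inch '[[[0.026,-0.006,0,0,0,0],[0.052,-0.012,0,0,0,0],[0.052,-0.012,0,0,0,0]]]'
python3 -m inch '[[[0.026,-0.004,0,0,0,0],[0.053,-0.008,0,0,0,0],[0.053,-0.008,0,0,0,0]]]'
python3 -c "from h import *;st()"
```

```text
t: 4.75
ee_pos: [500.0, 261.6, 114.9]
orientation: [[0.76, 0.65, 0.001], [0.65, -0.76, 0.001], [0.001, -0.0, -1.0]]
ft_force: [-1.3, -0.6, -0.5]
gripper_width: -0.2
t: 5.05
ee_pos: [505.2, 267.8, 114.9]
orientation: [[0.76, 0.65, 0.001], [0.65, -0.76, 0.001], [0.001, -0.0, -1.0]]
ft_force: [-1.1, -0.6, -0.2]
gripper_width: -0.1
r 160.6 th 2.422 Ftan -1.2 Frad 0.4 Fz -0.2 z 114.88160726906371
0.05 [ 0.053 -0.006 -0.001]
0.1 [ 0.107 -0.01  -0.001]
0.15 [ 0.16  -0.011 -0.001]
0.2 [ 0.214 -0.009 -0.001]
0.3 [ 0.32   0.002 -0.   ]
```

```bash
python3 -m inch '[[[0.026,-0.003,0,0,0,0],[0.053,-0.006,0,0,0,0]]]'
python3 -m inch '[[[0.026,-0.001,0,0,0,0],[0.053,-0.003,0,0,0,0]]]'
python3 - <<'E'
from h import *
st()
a=snapshot("scene")
cv2.imwrite("pics/d3.png",cv2.resize(a[170:340,220:450],None,fx=3,fy=3))
E
```

```text
t: 5.25
ee_pos: [510.2, 272.8, 114.8]
orientation: [[0.76, 0.65, -0.0], [0.65, -0.76, -0.001], [-0.001, 0.0, -1.0]]
ft_force: [-1.3, -2.2, 0.8]
gripper_width: 0.0
t: 5.45
ee_pos: [516.2, 278.3, 114.7]
orientation: [[0.76, 0.65, -0.0], [0.65, -0.76, -0.0], [-0.0, 0.0, -1.0]]
ft_force: [-0.9, -2.9, 0.9]
gripper_width: -0.4
r 160.0 th 2.328 Ftan -2.7 Frad -1.5 Fz 0.9 z 114.71054291159932
0.05 [ 0.053 -0.001 -0.002]
0.1 [ 0.107  0.    -0.002]
0.15 [ 0.16   0.004 -0.002]
0.2 [ 0.213  0.011 -0.002]
0.3 [ 0.317  0.032 -0.002]
```

View pics/d3.png

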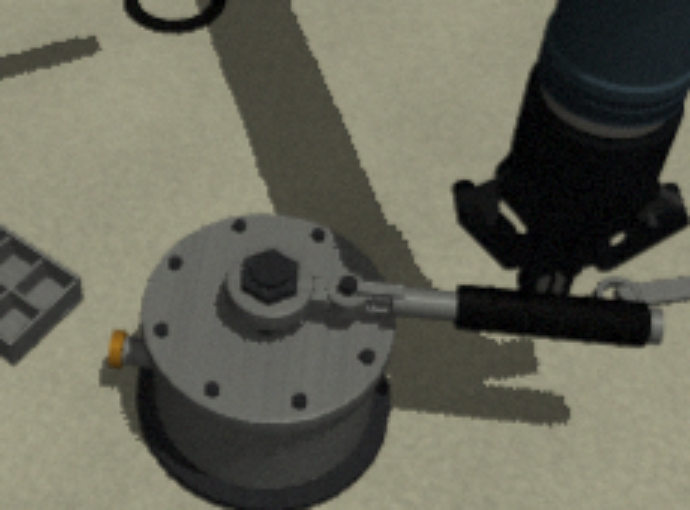

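The neck is still straight and the nut is still turning (2.7 N). Continue.

```bash
python3 -m inch '[[[0.026,0,0,0,0,0],[0.053,0,0,0,0,0]]]'
python3 -m inch '[[[0.026,0,0,0,0,0],[0.053,0.001,0,0,0,0]]]'
python3 -c "from h import *;st()"
```

```text
t: 5.7
ee_pos: [520.4, 282.1, 114.2]
orientation: [[0.76, 0.65, -0.004], [0.65, -0.76, -0.004], [-0.006, 0.0, -1.0]]
ft_force: [-5.5, -6.8, 3.9]
gripper_width: -0.4
t: 5.9
ee_pos: [523.7, 284.7, 113.6]
orientation: [[0.76, 0.649, -0.011], [0.649, -0.76, -0.01], [-0.015, 0.001, -1.0]]
ft_force: [-9.9, -9.6, 9.0]
gripper_width: -0.1
r 159.8 th 2.266 Ftan -13.8 Frad -1.0 Fz 9.0 z 113.6154898848926
0.05 [ 0.053  0.002 -0.01 ]
0.1 [ 0.106  0.007 -0.011]
0.15 [ 0.159  0.014 -0.012]
0.2 [ 0.211  0.024 -0.012]
0.3 [ 0.314  0.051 -0.014]
```

Force has jumped to 13.8 N, so the nut is home (finger at th ≈ 2.27). Fold the neck by about 20 mm of travel, in two steps.

```bash
python3 -m inch '[[[0.025,0.001,0,0,0,0],[0.05,0.003,0,0,0,0],[0.075,0.005,0,0,0,0],[0.075,0.005,0,0,0,0]]]'
python3 - <<'E'
from h import *
st()
a=snapshot("scene")
cv2.imwrite("pics/d4.png",cv2.resize(a[170:340,220:450],None,fx=3,fy=3))
E
```

```text
t: 6.3
ee_pos: [533.3, 291.4, 113.7]
orientation: [[0.761, 0.649, -0.01], [0.649, -0.761, -0.01], [-0.014, 0.001, -1.0]]
ft_force: [-8.7, -10.0, 7.3]
gripper_width: -0.1
r 159.2 th 2.192 Ftan -12.9 Frad -3.1 Fz 7.3 z 113.71674100055304
0.05 [ 0.053  0.006 -0.009]
0.1 [ 0.105  0.014 -0.01 ]
0.15 [ 0.157  0.025 -0.011]
0.2 [ 0.208  0.039 -0.011]
0.3 [ 0.308  0.074 -0.013]
```

View pics/d4.png

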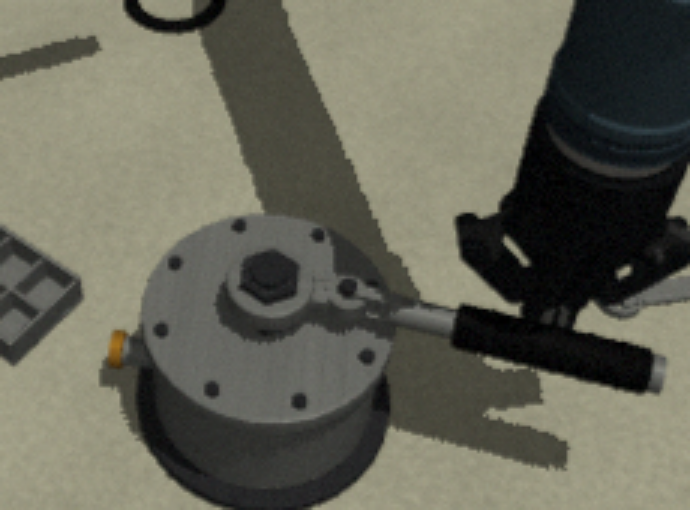

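The pivot stays at (347,287) while the handle folds: the nut is home and the neck is at roughly 0.12. Go about 9 mm more, then back straight off and lift.

```bash
python3 -m inch '[[[0.03,0.004,0,0,0,0],[0.06,0.008,0,0,0,0],[0.06,0.008,0,0,0,0]]]'
python3 -c "from h import *;st()" | head -1
python3 -m inch '[[[-0.15,0,0,0,0,0],[-0.3,0,0,0,0,0],[-0.4,0,0,0,0,0],[-0.4,0,0,0,0,0],[-0.4,0,0,0,0,0]]]'
python3 -m inch '[[[0,0,-0.3,0,0,0],[0,0,-0.6,0,0,0],[-0.3,0,-0.9,0,0,0],[-0.6,0.3,-0.9,0,0,0],[-0.6,0.5,-0.9,0,0,0]]]'
python3 -m inch '[[[0,0.3,0,0,0,0],[0,0.6,0,0,0,0],[0,0.9,0,0,0,0],[0,0.9,0,0,0,0]]]'
python3 - <<'E'
from h import *
a=snapshot("scene");b=snapshot("top"); cv2.imwrite("pics/top5.png",b)
cv2.imwrite("pics/d5.png",np.hstack([cv2.resize(a[190:330,250:450],None,fx=2,fy=2),cv2.resize(b[140:280,150:290],None,fx=2,fy=2)]))
E
```

```text
t: 6.65
ee_pos: [540.9, 296.1, 113.5]
orientation: [[0.761, 0.649, -0.01], [0.649, -0.761, -0.01], [-0.014, 0.001, -1.0]]
ft_force: [-8.3, -10.0, 6.9]
gripper_width: -0.3
r 158.9 th 2.136 Ftan -12.3 Frad -4.0 Fz 6.9 z 113.49004981473631
t: 7.15
ee_pos: [500.1, 262.7, 115.4]
orientation: [[0.76, 0.65, 0.002], [0.65, -0.76, 0.002], [0.003, -0.0, -1.0]]
ft_force: [0.9, 0.2, 0.4]
gripper_width: 0.1
t: 7.65
ee_pos: [479.0, 148.2, 252.6]
orientation: [[0.755, 0.656, 0.005], [0.656, -0.755, 0.001], [0.005, 0.003, -1.0]]
ft_force: [1.6, -0.8, -1.1]
gripper_width: -0.0
t: 8.05
ee_pos: [572.8, 35.4, 250.1]
orientation: [[0.767, 0.641, 0.005], [0.641, -0.767, -0.002], [0.003, 0.004, -1.0]]
ft_force: [-0.5, -0.3, -0.3]
gripper_width: 0.1
```

View pics/d5.png

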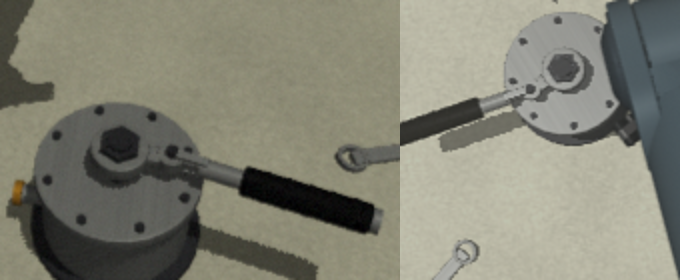

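Handle free and robot clear. Nut is at about (232,174) and pivot at about (215,185) in the full top picture. Now measure the bend.

```bash
python3 - <<'E'
from h import *
from scipy.optimize import brentq
np.set_printoptions(precision=1,suppress=True)
im=cv2.imread("pics/top5.png").astype(int)
x0,y0,x1,y1=125,180,195,230; m=(im[y0:y1,x0:x1].max(2)<50).astype(np.uint8)
n,l,st_,ce=cv2.connectedComponentsWithStats(m);k=1+st_[1:,4].argmax();ys,xs=np.where(l==k)
v=cv2.fitLine(np.c_[xs+x0,ys+y0].astype(np.float32),cv2.DIST_L2,0,.01,.01).ravel()
c=onz("top",ce[k]+[x0,y0],120); e=onz("top",v[2:]+20*v[:2],120)-onz("top",v[2:]-20*v[:2],120)
e=e[:2]/np.hypot(*e[:2]); e*=np.sign(e[0]); piv=c[:2]+115*e
print(c,"n px",st_[k],"dir",e,"pivot",piv,onz("top",(215,185),125))
for nut in([626,162],[625,162],[628,163]):
    nut=np.array(nut); h=nut-piv; print("neck by dir",np.arctan2(e[0]*h[1]-e[1]*h[0],e@h), "dist",np.hypot(*h),"grip-nut",np.hypot(*(nut-c[:2])), "neck by pivot px")
    g=nut-onz("top",(215,185),125)[:2]; print(np.arctan2(e[0]*g[1]-e[1]*g[0],e@g))
E
```

```text
[559.7 309.7 120. ] n px [ 21   9  45  24 171] dir [ 0.4 -0.9] pivot [600.4 202.1] [599.3 200.4 125. ]
neck by dir 0.20760689359380177 dist 47.600216553092814 grip-nut 161.8757014966119 neck by pivot px
0.246017409401458
neck by dir 0.18970518221245627 dist 47.06917764993407 grip-nut 161.46888279513547 neck by pivot px
0.2282512707880488
neck by dir 0.25406111693156486 dist 47.886464528733 grip-nut 161.79756250929358 neck by pivot px
0.29295756838955833
```

```bash
python3 -c "
from cell import *
s=sense();print(s['ft_force'],abs(s['qvel']).max());hand_in()"
```

```text
[-0.34839983  0.62435797 -0.0297475 ] 0.055634879653355306
the job is handed in; nothing more can be done
```

I tightened the wide pot's lid, left its wrench neck bent at about 0.2 rad (limits 0.10 to 0.40), and handed the job in at about 8 s of the 35 s allowed. No verdict was reported.

- **Turning:** I pushed the grip clockwise with shut fingers. The nut turned at about 2–3 N until the force jumped to about 13 N, which told me it was home. The neck then folded under that same force. The neck's pivot stayed at the same place in the picture while it folded, so the nut had stopped turning.
- **Neck bend:** Finger travel past the stop gave about 0.2 rad. The final top picture gave 0.19 to 0.29 rad, depending on which nut and pivot points I used. The two ways of measuring differ by up to about 0.1 rad, but every value is inside the limits.
- **Release:** I backed off and lifted clear. The last force reading was under 1 N, and the last picture shows the gripper away from the wrench.
- **Not checked:** I never went near the narrow pot's wrench except to pass over it at about 245 mm height. I did not measure its position again at the end.

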